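# Pull a plate stack into line with a tapered pin

### The job

Line up the plates of the fixture: swing the top plate back over the stack, then take the tapered alignment pin from its stand and drive it straight down through the three stacked holes until its collar sits flat on the top plate, so that it draws both swinging plates into line with the fixed deck. Leave the pin there, let go of it, and do not disturb the specimen, the reference block or the weight standing nearby.

Things in the scene. Friction and masses are not known exactly. Their poses are not given: they have to be found in the camera images.
- fixture: dark steel bridge screwed to the worktop, foot 100x220 mm; origin under its middle at z = 0. Its deck (76x206x10 mm, upper face z = 78 mm) has one 19.5 mm through hole, free below down to z = 10 mm. On it lie a brass middle plate and an aluminium top plate, swinging level about one upright pivot bolt; each has a 19.5 mm hole 110 mm from the bolt. x, y, z axes as point seat
- seat (a point): fixed point of the fixture: on the axis of the deck's hole, at the height of the top plate's upper face (z = 99 mm), where the underside of the pin's collar must end. Axes: z up; y along the deck from this hole to the pivot bolt (to the robot's left), x across the deck (away from the robot)
- pivot (a point): fixed point of the fixture: axis of the pivot bolt at the height of the top plate's upper face, 110 mm from seat along seat's +y. The dark bolt head stands 22 mm wide, 11 mm high above that face
- top_plate (a joint): angle (rad) of the aluminium top plate (56x205x10 mm, z = 89 to 99 mm) about the pivot bolt: 0 = its hole exactly over the deck's; positive = free end swung towards seat's -x (towards the robot, clockwise from above). Range -0.15 to 0.6; starts at 0.28 to 0.5. Stays where it is left; about 2.5 N at its hole moves it
- middle_plate (a joint): angle (rad) of the brass middle plate (44 mm wide, z = 78.5 to 88.5 mm) about the same bolt, same sense; 0 = in line with the deck's hole. Starts at -0.06 to -0.035: its hole is 4 to 6.5 mm off towards seat's +x. As stiff as the top plate; it lies under that plate and is reached through the hole, by the pin
- post_mid (a point): black upright push post fixed on the free end of the top plate: 16 mm diameter, rising 40 mm above the plate's upper face (to z = 139 mm). This point is on its axis 20 mm above that face, 155 mm from the bolt's axis; the plate's hole is 45 mm nearer the bolt, on the same line
- pin_grip (a point): centre of the orange cylindrical head (22 mm across, 34 mm tall) of the loose alignment pin, 160 g; z axis along the pin, up. Under the head a steel collar 30 mm across, 6 mm thick, its underside 23 mm below this point; then a shank 18 mm across, 32 mm long; then a 45 mm taper to a flat 6 mm tip, 100 mm below this point. Starts upright in the stand
- stand_top (a point): fixed light wooden stand block 56x56 mm on a grey foot 80x80 mm; this point is the centre of its upper face, z = 88 mm. The pin hangs in its 21.5 mm through hole, collar resting on this face, and lifts straight out
- orange_specimen: bystander: orange-brown mounted specimen, disc 30 mm across, 19 mm high; origin at the centre of its underside
- reference_block: bystander: flat rectangular steel reference block, 40x64x10 mm; origin at the centre of its underside
- brass_weight: bystander: brass check weight with a knob, 30 mm across, 34 mm high; origin at the centre of its underside

How it is judged:
By the outcome, as a careful person would: the job done as asked, in the order asked, and still so for the second after the job is handed in, with the robot touching nothing.
It also fails if it takes over 72 s, if anything falls off the work surface, if the arm or the gripper's body presses on something with over 40 N, if the wrist force passes 120 N, or if a joint passes its speed limit or range.

### The arm

A 6-joint arm with a two-finger parallel gripper is mounted at the origin on a cart in front of the work surface, level with it; the furniture and walls round the work are solid. World frame = base frame: x ahead of the robot, y to its left, z up, the work surface at z = 0. Lengths are in m, angles in rad, forces in N, time in s.
With the tool pointing down it reaches from about 0.4 to 0.825 m from the base axis. Payload 7 kg.
Tool frame: the origin (TCP) lies at the centre of the arm's flange, where the gripper is bolted on; the fingertips stand 178 mm ahead of it and the grasp point (between the pads) lies 159 mm ahead of it (arm.tip_reach is the distance from the TCP to the fingertips, in m); z points along the fingers, y is the direction in which the jaws open and shut (so a half turn about z gives the same grasp; the last joint's range is limited). The gripper opens to 88 mm and grips with 3 to 60 N. Pads are 19 mm wide; open, the fingers measure 130 mm over their backs; the gripper's body (78 mm by 193 mm) begins 47 mm behind the grasp point.
Start: joints at [-0.902, 0.359, 0.012, 0, -1.224, -0.288], TCP at [0.251, -0.627, 0.405] pointing down, gripper open.
Joint ranges: [-3.07, 3.07], [-1.43, 2.12], [-1.02, 1.25], [-3.03, 1.67], [-3.05, -0], [-3.03, 3.03]. Speed limits (rad/s): [2.39, 2.39, 3.01, 3.14, 3.14, 3.14].

### API

Orientations are given as [roll, pitch, yaw] about the fixed x, y, z axes, in that order (R = Rz(yaw) Ry(pitch) Rx(roll)).
In Python, from station import arm gives the robot as it stands.
- The arm moves only by the shell command python3 -m inch 'ROWS' [OPENING] [FORCE]. ROWS is JSON, a list that holds one entry, the list of rows, each a list of 6 numbers: the shift along the world's x, y, z in units of 200 mm (1.0 is 200 mm), then the turn, a rotation vector about the world's x, y, z in units of 180 degrees (1.0 is 180 degrees). A call has 1 to 8 rows; each row is the pose to reach, as a shift and turn from the pose commanded when the call began, turning the shorter way round; what a row does not reach only later rows make up. A row lasts 1/8 s, in which the tool goes at most 62.5 mm and 10.7 degrees, less where a joint would pass 70% of its speed; a pose out of reach is approached as far as the arm can. A call with a number of a shift or a turn outside -1 to 1 is refused whole. A call with a gripper value outside its range is refused whole. OPENING is the finger opening in mm, from 0 to 87.6, set as the call begins (- or left out, the last holds). The fingers move at their own pace and stop on an object; FORCE is the grip in N (left out, the last holds). Time passes only in rows, so rows that repeat a pose let the fingers close. It gives the time, the measured TCP pose, the force and the opening at its end, in the units of the state.
- arm.get_state(): the state, without advancing time (a new reading comes with each control period).
- arm.grab_frame(name): name is "scene" or "top"; returns the picture (400x640x3 uint8, blue, green, red); there is no depth.
- arm.camera_params(name): a dict with "vertical_fov" (degrees; the focal length in pixels is half the picture's height over the tangent of half this angle, whatever the lens; pixels are square), "cx", "cy" (the principal point, pixels), "pose" (4x4, takes a point from camera to world coordinates). Camera axes: x right, y down, z forward; pixel columns grow to the right and rows downward; lengths in m; the calibration is good to about 2 mm. A picture is of the moment at which its call begins. camera_params takes no time and is no camera call.
- arm.job_done(): hands the job in, once; it reports no verdict.
Trained networks look in the newest picture that a camera, given by its name, has taken for a name from the list of things; names that differ only in an ending like _2 or _b are one class to them, and where a whole thing is asked for, a point or a joint stands for the part that bears it (a point fixed in the world has none). Each returns a list of dicts, best first, with "score" (0 to 1); they miss things now and then, are a little off and sometimes report something else, mostly with a low value. They report only what shows in the picture. A call takes as long as a camera call.
- arm.search_frame(target, camera): "box" ([left, top, right, bottom] in pixels, round what is visible of it).
- arm.regions_of(target, camera): "region" (400x640 bool, what is visible of it) and "box" ([left, top, right, bottom] in pixels, round what is visible of it).
The state is a dict: "t": time; "q": joint angles; "qd": joint speeds; "joint_efforts": joint torques, N m; "eef_pos": TCP position; "ee_rot": TCP orientation; "force": force on the tool from outside, world axes, zero at the start; "moment": the same for the moment, N m; "width": finger opening in m.
Only numpy, scipy, OpenCV 4.12 (cv2) and the standard library are available. Lean on these libraries where they do the work, as an engineer would, in place of code of your own. Each camera call takes 0.05 s, during which the arm holds its last target.

## Working session

There is one attempt and no reset: what is moved stays moved. The work goes in short steps, Python scripts to look and compute and a shell command to move; the robot and the scene stay as the last step left them, time stands still between calls to the robot, and variables do not carry over. Pictures are saved under pics/ and viewed, and the job is handed in when it is done.

```bash
mkdir -p pics; ls
python3 - <<'E'
from station import arm
import cv2,numpy as np
for n in("scene","top"):
    f=arm.grab_frame(n);cv2.imwrite(f"pics/{n}0.png",f)
    c=arm.camera_params(n);print(n,c["vertical_fov"],c["cx"],c["cy"],np.round(c["pose"],4).tolist(),c.keys())
s=arm.get_state();print(s["t"],s["eef_pos"],s["ee_rot"],s["force"],s["width"],arm.tip_reach)
E
```

```text
pics
scene 42.31629614677273 322.36507596845354 196.10278091414204 [[-0.843, -0.2831, 0.4575, -0.0639], [-0.5379, 0.4545, -0.71, 0.8452], [-0.0069, -0.8446, -0.5354, 0.7609], [0.0, 0.0, 0.0, 1.0]] dict_keys(['vertical_fov', 'cx', 'cy', 'pose'])
top 43.016767866843296 326.0226640526217 195.879205109464 [[0.0039, -0.9905, 0.1374, 0.3204], [-1.0, -0.0039, 0.0002, -0.0506], [0.0003, -0.1374, -0.9905, 1.3579], [0.0, 0.0, 0.0, 1.0]] dict_keys(['vertical_fov', 'cx', 'cy', 'pose'])
0.1 [ 0.25079528 -0.62649789  0.40382466] [ 3.14013295e+00 -1.55884687e-04 -2.76093020e+00] [-0.88556872 -0.37002952  0.01610954] 0.0875682318576688 0.1781
```

View pics/scene0.png

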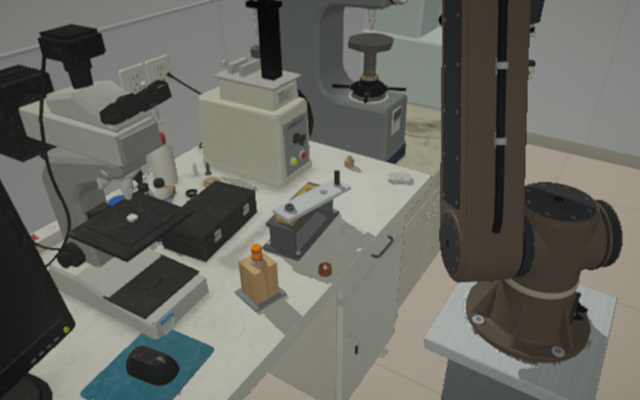

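View pics/top0.png

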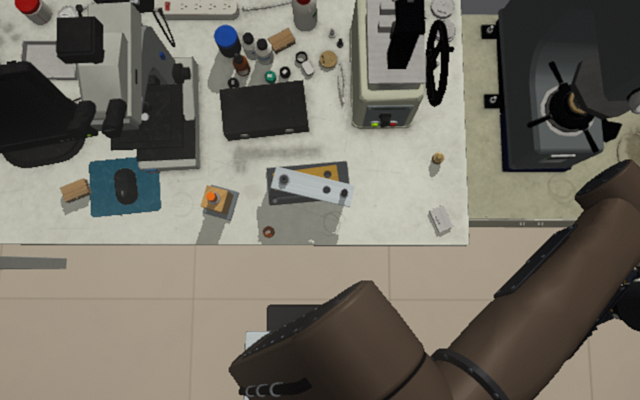

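Top view: fixture about (308,183) with the top plate's pivot at (284,180) and its post near (344,195). The pin head is at (212,197), specimen (268,232), block (440,220), weight (437,158). I'll zoom in to measure.

```bash
cat > h.py <<'E'
import numpy as np,cv2
from station import arm
def cam(n):
    c=arm.camera_params(n);P=np.array(c["pose"]);f=200/np.tan(np.radians(c["vertical_fov"])/2)
    return P,f,c["cx"],c["cy"]
def ray(n,u,v):
    P,f,cx,cy=cam(n);return P[:3,3],P[:3,:3]@np.array([(u-cx)/f,(v-cy)/f,1])
def at(n,u,v,z):
    o,d=ray(n,u,v);return o+d*(z-o[2])/d[2]
def proj(n,p):
    P,f,cx,cy=cam(n);q=P[:3,:3].T@(np.array(p,float)-P[:3,3]);return np.array([cx+f*q[0]/q[2],cy+f*q[1]/q[2]])
def tri(a,b):
    A=np.zeros((3,3));B=np.zeros(3)
    for o,d in(a,b):
        d=d/np.linalg.norm(d);M=np.eye(3)-np.outer(d,d);A+=M;B+=M@o
    return np.linalg.solve(A,B)
E
python3 - <<'E'
from h import *
t=cv2.imread("pics/top0.png");s=cv2.imread("pics/scene0.png")
cv2.imwrite("pics/t0z.png",cv2.resize(t[145:245,190:360],None,fx=4.7,fy=4.7,interpolation=cv2.INTER_CUBIC))
cv2.imwrite("pics/s0z.png",cv2.resize(s[160:310,230:370],None,fx=4,fy=4,interpolation=cv2.INTER_CUBIC))
for n in("pin_grip","top_plate","middle_plate","post_mid","stand_top","fixture"):
  for c in("top","scene"):
    r=arm.regions_of(n,c)
    for x in r[:1]:
        m=x["region"];ys,xs=np.nonzero(m);print(n,c,round(x["score"],2),np.round(x["box"],1),m.sum(),xs.mean().round(2),ys.mean().round(2),np.round(cv2.minAreaRect(np.c_[xs,ys].astype(np.float32))[0],1),)
for n in("orange_specimen","reference_block","brass_weight"):
    r=arm.search_frame(n,"top")
    if r:
        b=r[0]["box"];print(n,r[0]["score"],b,at("top",(b[0]+b[2])/2,(b[1]+b[3])/2,.01))
E
```

```text
pin_grip scene 0.72 [250.  244.3 267.2 265.3] 282 256.43 255.54 [257. 255.]
top_plate top 0.91 [269.8 163.6 354.3 202.7] 1846 312.79 186.13 [312.9 186.1]
top_plate scene 0.56 [273.6 174.4 347.7 222.7] 1383 312.02 199.23 [311.  199.7]
middle_plate top 0.88 [272.3 164.9 337.3 189.2] 342 322.19 171.12 [306.  176.2]
middle_plate scene 0.73 [276.9 184.7 314.3 226.1] 163 298.71 200.64 [298.4 205.1]
post_mid top 0.89 [273.  167.  356.  204.6] 1740 312.59 185.98 [312.8 186.1]
post_mid scene 0.95 [273.8 170.  350.7 225.8] 1441 312.28 199.07 [311.3 199.6]
stand_top top 0.96 [201.1 187.3 238.5 220.9] 806 220.34 201.87 [219.  201.5]
stand_top scene 0.95 [234.6 253.7 286.4 311.5] 1763 258.9 283.81 [257.1 282.5]
fixture top 0.66 [266.5 163.4 354.  207.5] 3199 310.66 183.44 [311. 184.]
fixture scene 0.64 [265.6 168.8 349.4 259.5] 3950 303.9 218.16 [304.6 213.1]
orange_specimen 0.69 [266.2, 161.3, 355.7, 207.0] [ 0.53912523 -0.0096561   0.01      ]
reference_block 0.84 [429.7, 204.9, 453.9, 232.5] [ 0.44724938 -0.35909777  0.01      ]
brass_weight 0.41 [432.0, 149.8, 448.2, 165.3] [ 0.61351293 -0.3590558   0.01      ]
```

```bash
ls pics
```

```text
s0z.png
scene0.png
t0z.png
top0.png
```

View pics/t0z.png

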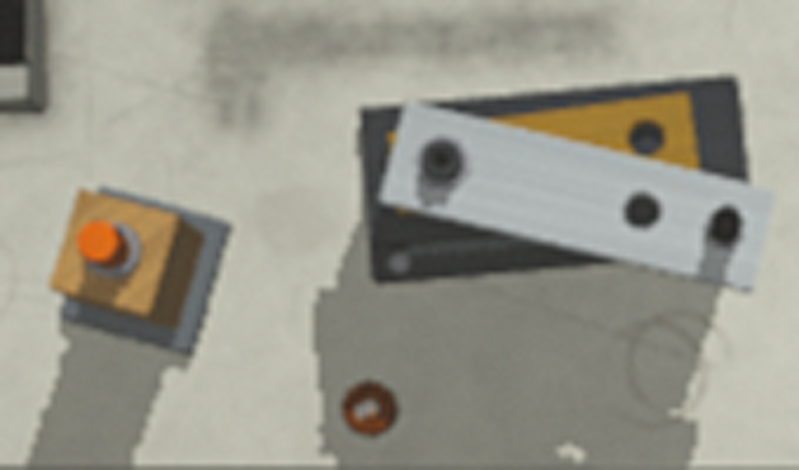

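View pics/s0z.png

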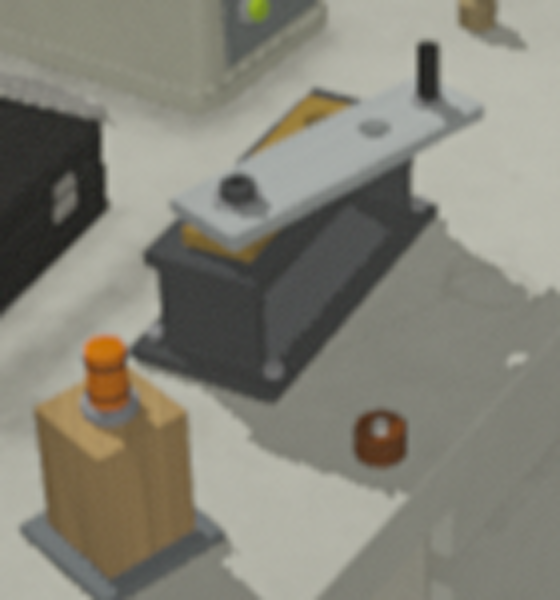

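```bash
cat > fit.py <<'E'
from h import *
from scipy.optimize import least_squares
def T(zx,zy): return ((zx+.5)/4.7-.5+190,(zy+.5)/4.7-.5+145)
def S(zx,zy): return ((zx+.5)/4-.5+230,(zy+.5)/4-.5+160)
# params: px,py,yaw,a_top,a_mid,dy(pivot y in fixture frame)
def fp(p,x,y,z):  # seat-frame axes, origin at pivot
    c,s=np.cos(p[2]),np.sin(p[2]);return [p[0]+c*x-s*y,p[1]+s*x+c*y,z]
def pl(p,a,x,y,z): # plate frame at pivot, positive a = clockwise, free end along -y goes to -x
    c,s=np.cos(-a),np.sin(-a);return fp(p,c*x-s*y,s*x+c*y,z)
e=.0
obs=lambda p:[
 ("top",T(442,157),pl(p,0,0,0,.110),1),("top",T(727,221),pl(p,p[3],0,-.155,.139),1),
 ("top",T(642,210),pl(p,p[3],0,-.110,.099),1),("top",T(647,137),pl(p,p[4],0,-.110,.0885),1),
 ("top",T(736,77),fp(p,.038,p[5]-.103,.078),.5),("top",T(361,108),fp(p,.038,p[5]+.103,.078),.5),
 ("top",T(375,282),fp(p,-.05,p[5]+.11,.010),.5),
 ("top",T(690,93),pl(p,p[4],.022,p[6],.0885),.7),
 ("scene",S(239,180),pl(p,0,0,0,.110),1),("scene",S(429,45),pl(p,p[3],0,-.155,.139),1),
 ("scene",S(375,127),pl(p,p[3],0,-.110,.099),1),
 ("scene",S(148,252),fp(p,.038,p[5]+.103,.078),.5),("scene",S(272,400),fp(p,-.05,p[5]+.11,.0),.5),("scene",S(133,350),fp(p,.05,p[5]+.11,.0),.5),
]
E
cat > fit0.py <<'E'
from fit import *
def res(p): return np.concatenate([w*(proj(c,P)-uv) for c,uv,P,w in obs(p)])
r=least_squares(res,[.55,.03,0,.35,-.05,-.05,-.13],loss="soft_l1")
p=r.x;print(p.round(4))
for (c,uv,P,w) in obs(p): print(c,np.round(uv,1),np.round(proj(c,P)-uv,2))
print("seat",fp(p,0,-.11,.099),"post",pl(p,p[3],0,-.155,.119),"hole",pl(p,p[3],0,-.11,.099))
# pin: head top centre z=.088+.023+.017... underside collar on .088 -> grip .111, head top .128
h=ray("top",*T(98,241));s=ray("scene",*S(104,346))
print("pin top tri",tri(h,s),at("top",*T(98,241),.128),at("scene",*S(104,346),.128))
print("grip scene",at("scene",*S(106,369),.111))
print([at("top",*T(*q),.088).round(4).tolist() for q in((84,191),(180,215),(152,318),(53,287))])
print("spec",at("top",*T(369,407),.019))
np.save("p.npy",p)
E
python3 fit0.py
```

```text
[ 0.5372  0.0553  0.087   0.3288 -0.0561 -0.0605 -0.1362]
top [283.6 178. ] [0.1  0.38]
top [344.3 191.6] [0.23 0.03]
top [326.2 189.3] [0.31 0.37]
top [327.3 173.8] [0.12 0.16]
top [346.2 161. ] [ 0.94 -0.19]
top [266.4 167.6] [ 0.76 -0.25]
top [269.4 204.6] [0.29 0.07]
top [336.4 164.4] [-0.04 -0.3 ]
scene [289.4 204.6] [-0.71  0.49]
scene [336.9 170.9] [-0.22 -0.11]
scene [323.4 191.4] [0.02 0.14]
scene [266.6 222.6] [-1.14 -0.89]
scene [297.6 259.6] [0.75 1.51]
scene [262.9 247.1] [-1.09  1.7 ]
seat [np.float64(0.5467434608884321), np.float64(-0.05430633673619902), 0.099] post [np.float64(0.5000690998443719), np.float64(-0.0952125351671312), 0.119] hole [np.float64(0.5108450703235484), np.float64(-0.051521821505851696), 0.099]
pin top tri [0.48989685 0.23236296 0.12784971] [0.4899386  0.23236923 0.128     ] [0.48969057 0.23248773 0.128     ]
grip scene [0.49189422 0.23020108 0.111     ]
[[0.5226, 0.2501, 0.088], [0.5098, 0.1979, 0.088], [0.454, 0.2112, 0.088], [0.4705, 0.2648, 0.088]]
spec [0.41151283 0.10205388 0.019     ]
```

Run:
```python
from h import *
for z in(0,.05,.15,.2):print(z,at("top",200,168,z).round(3),at("top",186,60,z).round(3), at("top",225,140,z).round(3))
t=cv2.imread("pics/top0.png");s=cv2.imread("pics/scene0.png")
cv2.imwrite("pics/t1z.png",cv2.resize(t[0:220,60:320],None,fx=2.7,fy=2.7))
p=np.load("p.npy")
from fit import fp
piv=np.array(fp(p,0,0,0))
for a in(0,-.02,.329):
    import fit
    print(a,np.round(fit.pl(p,a,0,-.155,.119),4))
```

```text
0 [0.584 0.293 0.   ] [0.892 0.344 0.   ] [0.662 0.227 0.   ]
0.05 [0.574 0.28  0.05 ] [0.871 0.329 0.05 ] [0.65  0.217 0.05 ]
0.15 [0.555 0.255 0.15 ] [0.829 0.3   0.15 ] [0.625 0.197 0.15 ]
0.2 [0.545 0.242 0.2  ] [0.808 0.286 0.2  ] [0.612 0.186 0.2  ]
0 [ 0.5507 -0.0991  0.119 ]
-0.02 [ 0.5537 -0.0988  0.119 ]
0.329 [ 0.5    -0.0952  0.119 ]
```

View pics/t1z.png

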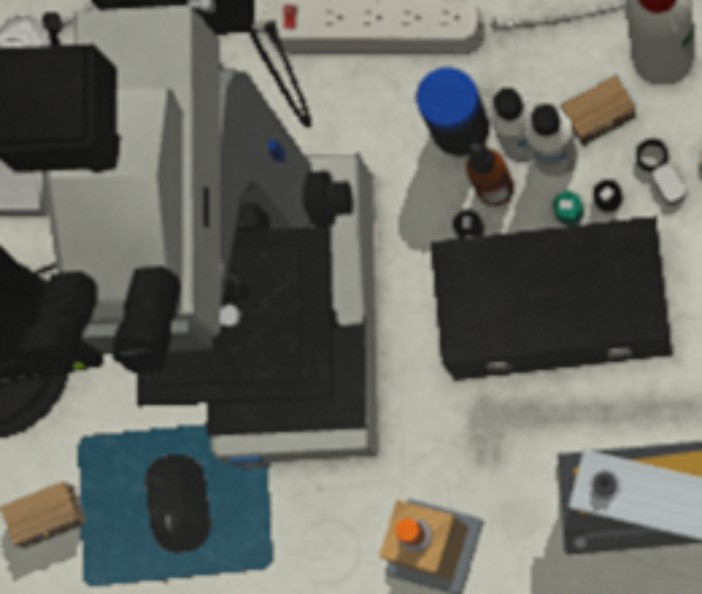

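```bash
python3 -m inch '[[[0.415,0.885,0,0,0,0.1],[0.415,0.885,0,0,0,0.1],[0.415,0.885,0,0,0,0.1],[0.415,0.885,0,0,0,0.1]]]' 50; python3 -m inch '[[[0.415,0.885,0,0,0,0.1],[0.415,0.885,0,0,0,0.1],[0.415,0.885,0,0,0,0.1],[0.415,0.885,0,0,0,0.1]]]' 50;python3 -m inch '[[[0.415,0.885,-0.2,0,0,0.1],[0.415,0.885,-0.2,0,0,0.1],[0.415,0.885,-0.2,0,0,0.1],[0.415,0.885,-0.2,0,0,0.1]]]' 50
```

```text
t: 1.35
eef_pos: [0.3349, -0.4468, 0.4055]
ee_rot: [-3.14, 0.001, -2.443]
force: [0.6, -0.3, -0.1]
width: 0.0538
t: 1.85
eef_pos: [0.4181, -0.2702, 0.4051]
ee_rot: [-3.141, 0.001, -2.129]
force: [-0.7, -1.0, 0.4]
width: 0.0502
t: 2.35
eef_pos: [0.501, -0.0938, 0.3638]
ee_rot: [3.141, -0.0, -1.816]
force: [-1.3, -0.0, 0.4]
width: 0.0502
```

```bash
python3 -m inch '[[[-0.005,-0.007,-0.2,0,0,0],[-0.005,-0.007,-0.404,0,0,0],[-0.005,-0.007,-0.404,0,0,0]]]'
python3 - <<'E'
from h import *
for n in("scene","top"):
    f=arm.grab_frame(n);cv2.imwrite(f"pics/{n}1.png",cv2.resize(f[140:260,230:390] if n=="scene" else f[140:250,230:390],None,fx=5,fy=5))
E
```

```text
t: 2.72
eef_pos: [0.4977, -0.0982, 0.2816]
ee_rot: [3.136, -0.002, -1.82]
force: [0.5, 0.8, 0.1]
width: 0.0498
```

View pics/scene1.png

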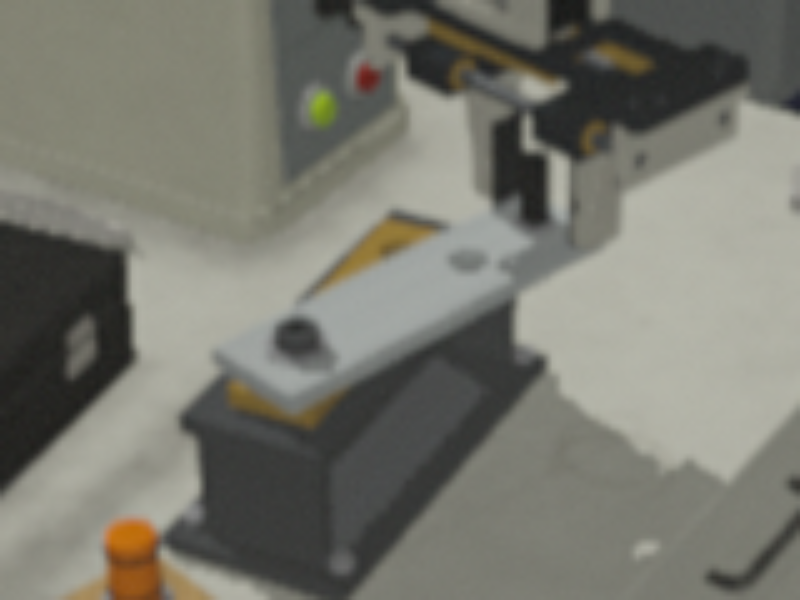

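View pics/top1.png

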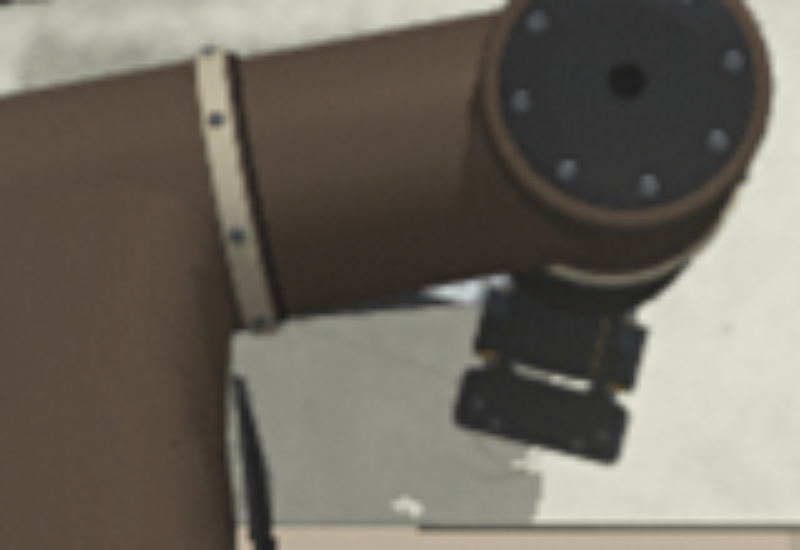

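```bash
python3 -m inch '[[[0,0,0,0,0,0],[0,0,0,0,0,0],[0,0,0,0,0,0],[0,0,0,0,0,0]]]' 10 10; python3 -m inch '[[[0,0,0,0,0,0],[0,0,0,0,0,0]]]'
```

```text
t: 3.32
eef_pos: [0.499, -0.097, 0.2843]
ee_rot: [-3.141, 0.0, -1.818]
force: [-0.1, -0.2, 1.6]
width: 0.0157
t: 3.58
eef_pos: [0.4991, -0.097, 0.2842]
ee_rot: [-3.141, 0.0, -1.818]
force: [-0.8, -0.6, 4.9]
width: 0.0156
```

```bash
python3 -m inch '[[[0.065,-0.012,0,0,0,0.026],[0.13,-0.015,0,0,0,0.052],[0.195,-0.015,0,0,0,0.079],[0.258,-0.012,0,0,0,0.105],[0.258,-0.012,0,0,0,0.105],[0.258,-0.012,0,0,0,0.105]]]'
```

```text
t: 4.32
eef_pos: [0.5511, -0.1005, 0.2843]
ee_rot: [-3.141, -0.002, -1.488]
force: [2.3, -9.8, 1.4]
width: 0.0159
```

```bash
python3 -m inch '[[[0,0,0,0,0,0],[0,0,0,0,0,0],[0,0,0,0,0,0]]]' 50; python3 -m inch '[[[0,0,0.4,0,0,0],[0,0,0.4,0,0,0],[-0.3,0.8,0.4,0,0,0],[-0.3,0.8,0.4,0,0,0],[-0.3,0.8,0.4,0,0,0],[-0.3,0.8,0.4,0,0,0]]]';python3 - <<'E'
from h import *
for n in("scene","top"):
    f=arm.grab_frame(n);cv2.imwrite(f"pics/{n}2f.png",f);cv2.imwrite(f"pics/{n}2.png",cv2.resize(f[140:260,230:390] if n=="scene" else f[140:250,230:390],None,fx=5,fy=5,interpolation=cv2.INTER_CUBIC))
E
```

```text
t: 4.7
eef_pos: [0.5503, -0.0993, 0.2836]
ee_rot: [3.141, 0.0, -1.488]
force: [-1.2, -0.9, -0.1]
width: 0.0402
t: 5.45
eef_pos: [0.4895, 0.063, 0.3642]
ee_rot: [-3.141, 0.001, -1.484]
force: [1.2, -0.1, -0.9]
width: 0.0495
```

View pics/scene2.png

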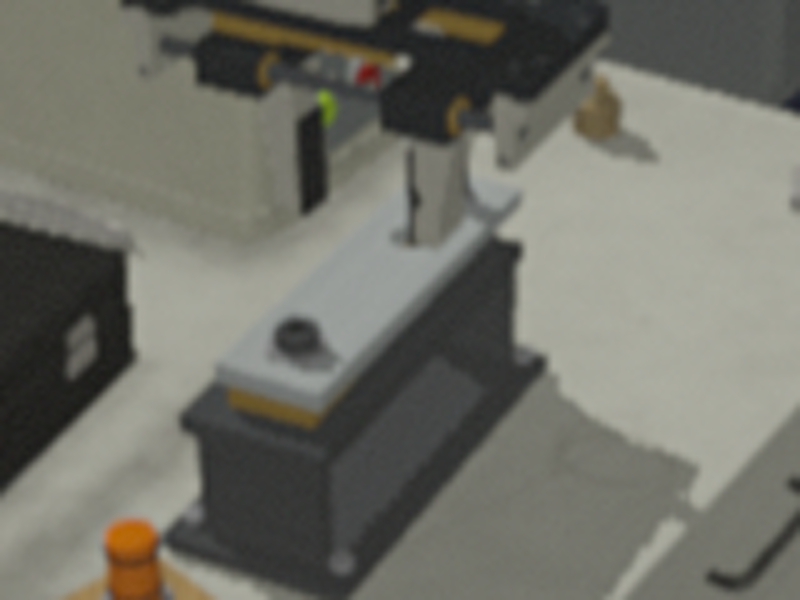

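View pics/top2.png

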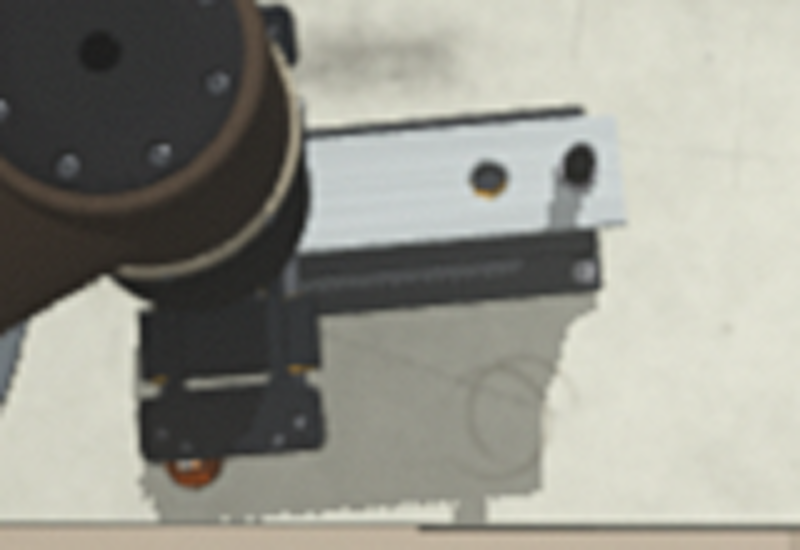

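```bash
python3 -m inch '[[[0,0.84,0,0,0,0],[0,0.84,0,0,0,0],[0,0.84,0,0,0,0],[0,0.84,0,0,0,0],[0,0.84,0,0,0,0]]]' 55
python3 - <<'E'
from h import *
import fit
p=np.load("p.npy")
Z=lambda x,y:((x+.5)/5-.5+230,(y+.5)/5-.5+140)
print("hole",at("top",*Z(489,178),.099),"post",at("top",*Z(580,156),.139))
print(fit.fp(p,0,-.11,.099),fit.fp(p,0,-.155,.139))
for n in("scene","top"):
    f=arm.grab_frame(n);cv2.imwrite(f"pics/{n}3f.png",f);cv2.imwrite(f"pics/{n}3.png",cv2.resize(f[180:310,200:360] if n=="scene" else f[140:250,190:360],None,fx=4.7,fy=4.7,interpolation=cv2.INTER_CUBIC))
E
```

```text
t: 6.18
eef_pos: [0.4908, 0.2278, 0.3634]
ee_rot: [3.141, -0.001, -1.489]
force: [-0.0, -0.8, -0.3]
width: 0.0551
hole [ 0.54767795 -0.05360836  0.099     ] post [ 0.55154003 -0.09791009  0.139     ]
[np.float64(0.5467434608884321), np.float64(-0.05430633673619902), 0.099] [np.float64(0.5506531956403443), np.float64(-0.0991361702644388), 0.139]
```

View pics/scene3.png

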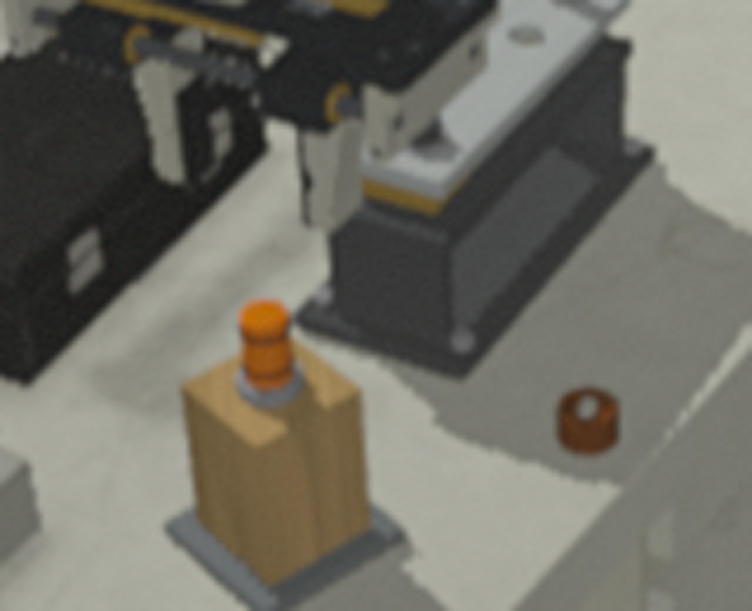

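View pics/top3.png

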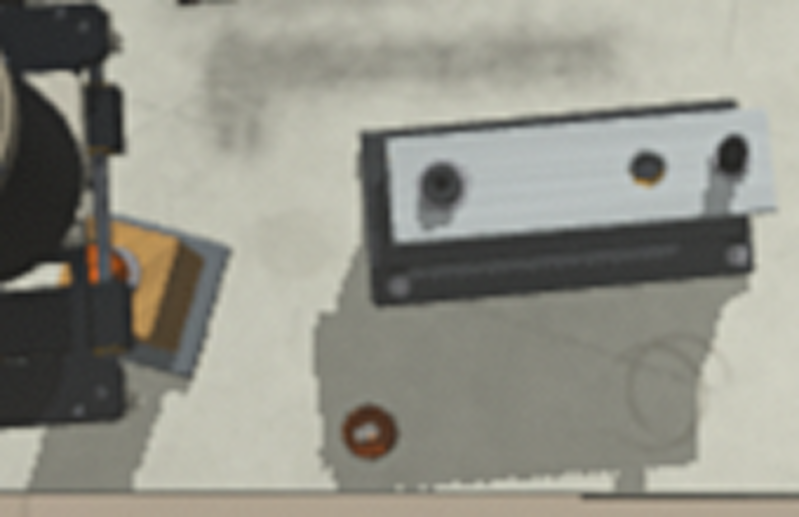

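```bash
python3 -c "
from station import arm
s=arm.get_state();print(s['t'],s['eef_pos'],s['ee_rot'],s['qd'].round(3) if hasattr(s['qd'],'round') else s['qd'])"
```

```text
6.275 [0.49072635 0.22726046 0.36371386] [ 3.14118648e+00 -3.32717414e-04 -1.49012519e+00] [-0.    -0.007  0.     0.001  0.001 -0.003]
```

```bash
python3 -m inch '[[[-0.005,0.024,-0.15,0,0,0],[-0.005,0.024,-0.3,0,0,0],[-0.005,0.024,-0.436,0,0,0],[-0.005,0.024,-0.436,0,0,0],[-0.005,0.024,-0.436,0,0,0]]]'
python3 - <<'E'
from h import *
for n in("scene",):
    f=arm.grab_frame(n);cv2.imwrite(f"pics/{n}4.png",cv2.resize(f[180:310,200:360],None,fx=4.7,fy=4.7,interpolation=cv2.INTER_CUBIC))
E
```

```text
t: 6.9
eef_pos: [0.49, 0.233, 0.2778]
ee_rot: [-3.14, 0.0, -1.489]
force: [0.3, -0.4, 0.4]
width: 0.0548
```

View pics/scene4.png

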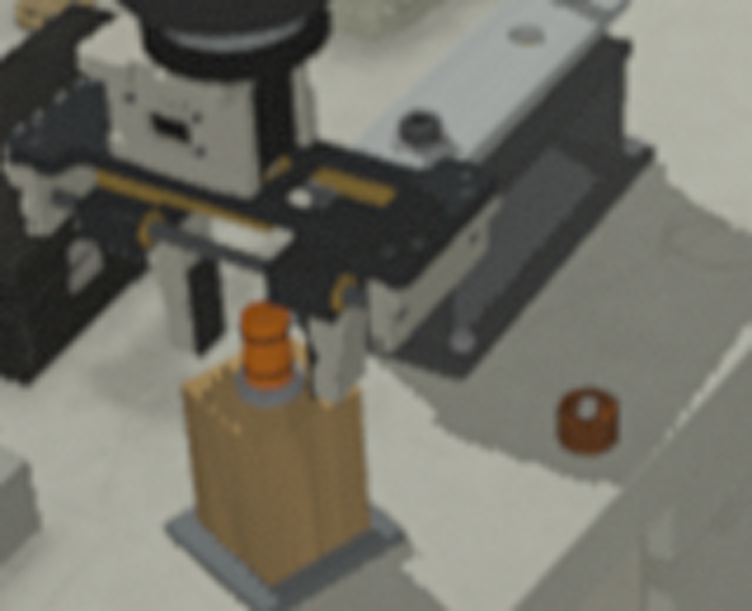

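```bash
python3 -m inch '[[[0,0,0,0,0,0],[0,0,0,0,0,0],[0,0,0,0,0,0],[0,0,0,0,0,0],[0,0,0,0,0,0],[0,0,0,0,0,0]]]' 10 45; python3 -m inch '[[[0,0,0.05,0,0,0],[0,0,0.1,0,0,0],[0,0,0.1,0,0,0]]]'; python3 -m inch '[[[0,0,0.25,0,0,0],[0,0,0.5,0,0,0],[0,0,0.5,0,0,0],[0,0,0.5,0,0,0]]]'
```

```text
t: 7.7
eef_pos: [0.4895, 0.2335, 0.2768]
ee_rot: [-3.141, 0.0, -1.488]
force: [-1.4, 0.7, 2.0]
width: 0.0212
t: 8.07
eef_pos: [0.4897, 0.2336, 0.2978]
ee_rot: [-3.14, 0.001, -1.488]
force: [1.1, -0.1, -2.2]
width: 0.0211
t: 8.57
eef_pos: [0.489, 0.2331, 0.3962]
ee_rot: [3.141, 0.0, -1.489]
force: [-0.6, 0.2, -2.1]
width: 0.0211
```

```bash
python3 -m inch '[[[0.15,-0.75,0.05,0,0,0],[0.15,-0.75,0.05,0,0,0],[0.15,-0.75,0.05,0,0,0],[0.15,-0.75,0.05,0,0,0]]]'; python3 -m inch '[[[0.14,-0.685,-0.03,0,0,0],[0.14,-0.685,-0.05,0,0,0],[0.14,-0.685,-0.05,0,0,0],[0.14,-0.685,-0.05,0,0,0],[0.14,-0.685,-0.05,0,0,0]]]';  python3 - <<'E'
from h import *
for n in("scene","top"):
    f=arm.grab_frame(n);cv2.imwrite(f"pics/{n}5f.png",f);cv2.imwrite(f"pics/{n}5.png",cv2.resize(f[140:240,270:370],None,fx=6,fy=6,interpolation=cv2.INTER_CUBIC))
s=arm.get_state();print(s["eef_pos"],s["ee_rot"],s["force"])
E
```

```text
t: 9.07
eef_pos: [0.5192, 0.0814, 0.4051]
ee_rot: [3.139, -0.001, -1.491]
force: [-0.4, 0.2, -2.9]
width: 0.021
t: 9.7
eef_pos: [0.5474, -0.0526, 0.3962]
ee_rot: [3.141, 0.0, -1.488]
force: [-1.4, -0.2, -1.7]
width: 0.0212
[ 0.5474028  -0.05239269  0.39662988] [-3.14155458e+00  1.84411347e-04 -1.48687541e+00] [-0.64108952 -0.34127823 -2.20735626]
```

View pics/scene5.png

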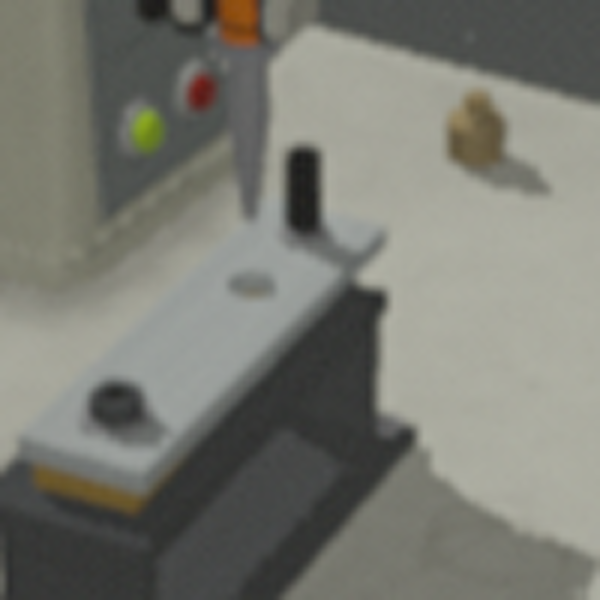

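View pics/top5.png

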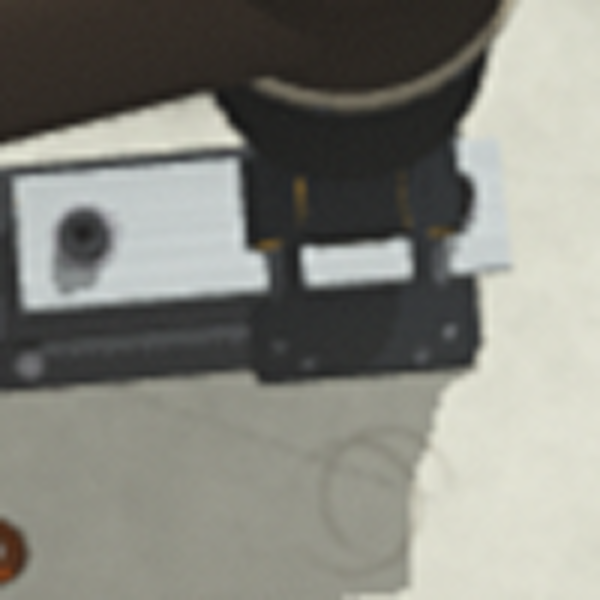

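Run:
```python
from h import *
Z=lambda x,y:((x+.5)/6-.5+270,(y+.5)/6-.5+140)
for v in(216,219):print("tip",at("scene",*Z(250,v),.1308))
print("shank top",)
for v in (283,286): print("hole",at("scene",*Z(252,v),.099))
print(proj("scene",[.5474,-.0525,.1308]),Z(250,218),proj("scene",[.5470,-.054,.099]),Z(252,285))
```

```text
tip [ 0.54764155 -0.0547433   0.1308    ]
tip [ 0.54630358 -0.05272827  0.1308    ]
shank top
hole [ 0.54746676 -0.05490565  0.099     ]
hole [ 0.54615924 -0.05293415  0.099     ]
[310.82166494 176.0036264 ] (311.25, 175.91666666666666) [311.53801489 186.96453741] (311.5833333333333, 187.08333333333334)
```

```bash
python3 -m inch '[[[0.0125,-0.002,-0.05,0,0,0],[0.0125,-0.002,-0.12,0,0,0],[0.0125,-0.002,-0.18,0,0,0],[0.0125,-0.002,-0.18,0,0,0]]]'; python3 -m inch '[[[0,0,-0.02,0,0,0],[0,0,-0.045,0,0,0],[0,0,-0.065,0,0,0],[0,0,-0.065,0,0,0]]]'
```

```text
t: 10.3
eef_pos: [0.5495, -0.0541, 0.359]
ee_rot: [3.139, -0.0, -1.489]
force: [-0.6, -0.4, -1.7]
width: 0.0207
t: 10.8
eef_pos: [0.5498, -0.0541, 0.3473]
ee_rot: [3.141, -0.0, -1.489]
force: [-0.2, 0.6, -1.5]
width: 0.0209
```

```bash
python3 -m inch '[[[0,0,-0.03,0,0,0],[0,0,-0.055,0,0,0],[0,0,-0.055,0,0,0]]]'; python3 -m inch '[[[-0.006,0,-0.01,0,0,0],[-0.0125,0,-0.03,0,0,0],[-0.0125,0,-0.05,0,0,0],[-0.0125,0,-0.05,0,0,0]]]'
```

```text
t: 11.18
eef_pos: [0.5498, -0.0541, 0.3361]
ee_rot: [3.141, -0.0, -1.489]
force: [0.3, -0.4, -1.5]
width: 0.0211
t: 11.68
eef_pos: [0.5477, -0.0539, 0.3265]
ee_rot: [-3.141, 0.0, -1.488]
force: [1.9, 0.4, -2.4]
width: 0.021
```

```bash
python3 -m inch '[[[0,0,-0.02,0,0,0],[0,0,-0.04,0,0,0],[0,0,-0.04,0,0,0]]]'; python3 -m inch '[[[0,0,-0.02,0,0,0],[0,0,-0.04,0,0,0],[0,0,-0.04,0,0,0]]]'
```

```text
t: 12.05
eef_pos: [0.5473, -0.054, 0.3181]
ee_rot: [3.141, 0.0, -1.489]
force: [2.4, 0.7, -3.8]
width: 0.0211
t: 12.42
eef_pos: [0.5473, -0.054, 0.3102]
ee_rot: [3.141, 0.0, -1.489]
force: [1.9, 0.7, -3.3]
width: 0.0209
```

```bash
python3 -m inch '[[[0,0,-0.015,0,0,0],[0,0,-0.03,0,0,0],[0,0,-0.03,0,0,0]]]'; python3 -m inch '[[[0,0,-0.015,0,0,0],[0,0,-0.025,0,0,0],[0,0,-0.025,0,0,0]]]'
```

```text
t: 12.8
eef_pos: [0.5474, -0.054, 0.3043]
ee_rot: [3.141, 0.0, -1.489]
force: [2.7, 1.5, -3.8]
width: 0.021
t: 13.18
eef_pos: [0.5474, -0.054, 0.2994]
ee_rot: [3.141, 0.0, -1.489]
force: [3.6, 2.1, -3.7]
width: 0.0212
```

```bash
python3 -m inch '[[[0,0,-0.01,0,0,0],[0,0,-0.02,0,0,0],[0,0,-0.02,0,0,0]]]'; python3 -m inch '[[[0,0,-0.01,0,0,0],[0,0,-0.02,0,0,0],[0,0,-0.02,0,0,0]]]'
```

```text
t: 13.55
eef_pos: [0.5474, -0.054, 0.2954]
ee_rot: [3.141, -0.0, -1.489]
force: [2.2, 2.0, -3.8]
width: 0.0212
t: 13.92
eef_pos: [0.5474, -0.054, 0.2914]
ee_rot: [3.141, -0.0, -1.488]
force: [1.7, 0.8, -3.0]
width: 0.021
```

Going smoothly; about 3.6 mm left to the seat.

```bash
python3 -m inch '[[[0,0,-0.007,0,0,0],[0,0,-0.013,0,0,0],[0,0,-0.013,0,0,0]]]'; python3 -m inch '[[[0,0,-0.005,0,0,0],[0,0,-0.005,0,0,0]]]'
```

```text
t: 14.3
eef_pos: [0.5474, -0.0541, 0.2889]
ee_rot: [3.141, -0.0, -1.488]
force: [1.3, 1.0, -2.7]
width: 0.021
t: 14.55
eef_pos: [0.5474, -0.0541, 0.2879]
ee_rot: [3.141, -0.0, -1.488]
force: [0.6, 0.6, -2.1]
width: 0.0211
```

```bash
python3 -m inch '[[[0,0,-0.005,0,0,0],[0,0,-0.005,0,0,0]]]'; python3 -m inch '[[[0,0,-0.004,0,0,0],[0,0,-0.004,0,0,0]]]'
```

```text
t: 14.8
eef_pos: [0.5475, -0.054, 0.2878]
ee_rot: [-3.141, -0.0, -1.488]
force: [-1.8, 2.1, 4.2]
width: 0.021
t: 15.05
eef_pos: [0.5478, -0.054, 0.2877]
ee_rot: [-3.14, -0.0, -1.488]
force: [-3.4, 2.1, 9.7]
width: 0.0209
```

```bash
python3 -m inch '[[[0,0,-0.005,0,0,0],[0,0,-0.005,0,0,0]]]'
python3 - <<'E'
from h import *
for n in("scene",):
    f=arm.grab_frame(n);cv2.imwrite(f"pics/{n}6.png",cv2.resize(f[140:240,270:370],None,fx=6,fy=6,interpolation=cv2.INTER_CUBIC))
E
```

```text
t: 15.3
eef_pos: [0.5479, -0.054, 0.2876]
ee_rot: [-3.139, -0.001, -1.487]
force: [-5.2, 3.3, 17.7]
width: 0.0211
```

View pics/scene6.png

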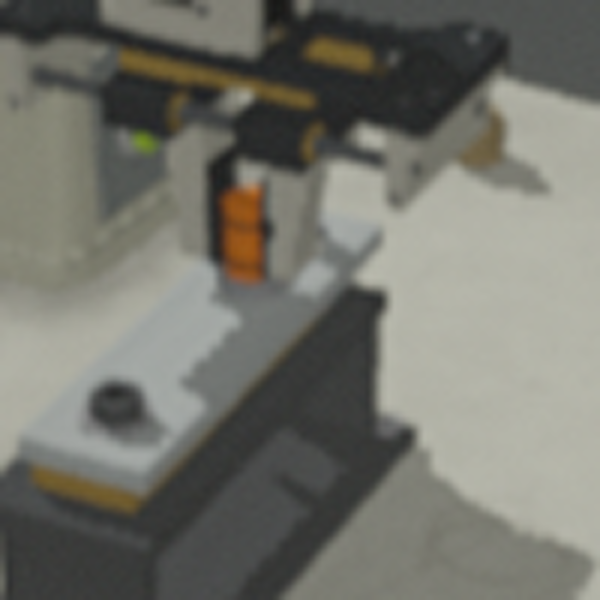

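```bash
python3 -m inch '[[[0,0,0.007,0,0,0],[0,0,0.007,0,0,0]]]'; python3 -m inch '[[[0,0,0,0,0,0],[0,0,0,0,0,0],[0,0,0,0,0,0],[0,0,0,0,0,0],[0,0,0,0,0,0]]]' 46; python3 -m inch '[[[0,0,0.15,0,0,0],[0,0,0.4,0,0,0],[0,0,0.4,0,0,0],[-0.3,0.8,0.6,0,0,0],[-0.3,0.8,0.6,0,0,0],[-0.3,0.8,0.6,0,0,0],[-0.3,0.8,0.6,0,0,0],[-0.3,0.8,0.6,0,0,0]]]';python3 -m inch '[[[-0.2,0.5,0,0,0,0],[-0.2,0.5,0,0,0,0],[-0.2,0.5,0,0,0,0],[-0.2,0.5,0,0,0,0]]]'
python3 - <<'E'
from h import *
for n in("scene","top"):
    f=arm.grab_frame(n);cv2.imwrite(f"pics/{n}7f.png",f);cv2.imwrite(f"pics/{n}7.png",cv2.resize(f[140:245,255:375],None,fx=5.5,fy=5.5,interpolation=cv2.INTER_CUBIC))
E
```

```text
t: 15.6
eef_pos: [0.5478, -0.054, 0.2877]
ee_rot: [-3.14, -0.0, -1.488]
force: [-0.9, 1.7, 8.7]
width: 0.0211
t: 16.23
eef_pos: [0.5474, -0.0541, 0.2866]
ee_rot: [3.141, -0.0, -1.488]
force: [0.1, -0.8, 0.2]
width: 0.0459
t: 17.23
eef_pos: [0.4872, 0.106, 0.4063]
ee_rot: [3.141, -0.0, -1.487]
force: [-0.1, -0.4, 0.4]
width: 0.0459
t: 17.73
eef_pos: [0.4478, 0.2051, 0.406]
ee_rot: [3.141, -0.001, -1.489]
force: [1.1, 0.4, -0.1]
width: 0.0462
```

View pics/scene7.png

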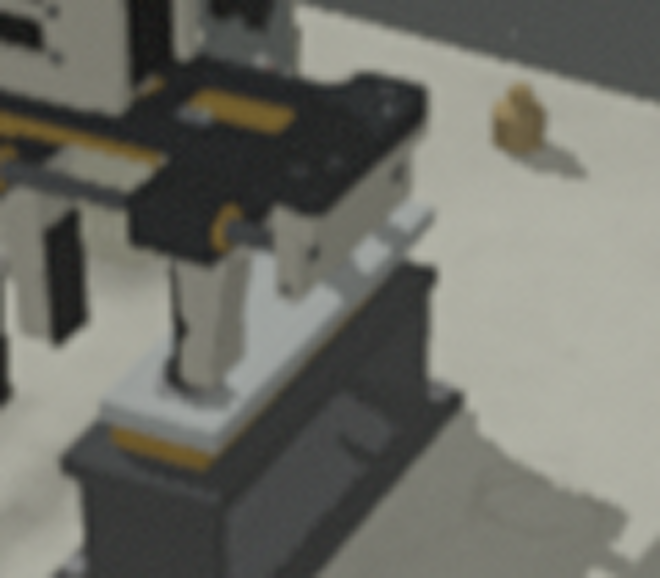

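View pics/top7.png

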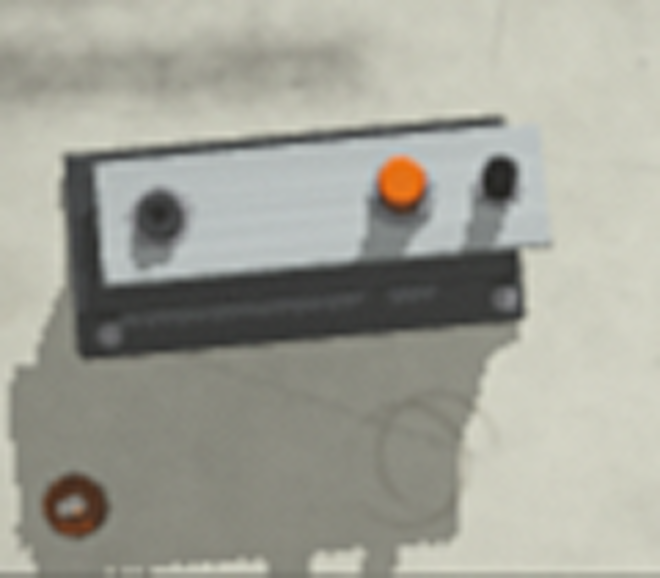

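View pics/top7f.png

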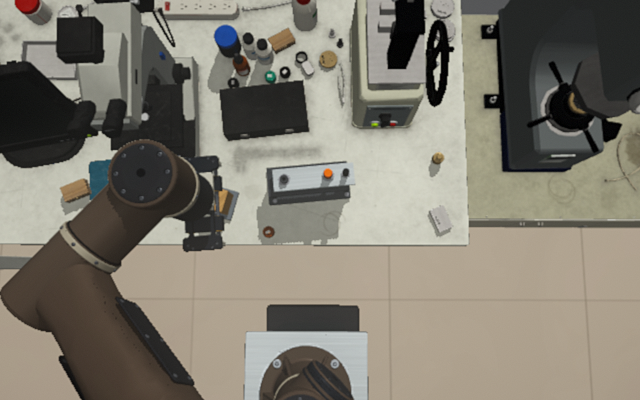

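```bash
python3 -m inch '[[[0,0.6,0.3,0,0,0],[0,0.6,0.3,0,0,0],[0,0.6,0.3,0,0,0],[0,0.6,0.3,0,0,0]]]'
python3 - <<'E'
from h import *
f=arm.grab_frame("scene");cv2.imwrite("pics/scene8f.png",f);cv2.imwrite("pics/scene8.png",cv2.resize(f[140:280,240:400],None,fx=4,fy=4,interpolation=cv2.INTER_CUBIC))
t=cv2.imread("pics/top7f.png");m=(t[:,:,2]>200)&(t[:,:,1]<160)&(t[:,:,0]<90);ys,xs=np.nonzero(m);k=(xs>310)&(xs<345);print("head top",at("top",xs[k].mean(),ys[k].mean(),.139),k.sum())
E
```

```text
t: 18.32
eef_pos: [0.4478, 0.3256, 0.4661]
ee_rot: [3.141, -0.001, -1.489]
force: [-0.1, -0.3, -0.9]
width: 0.0457
head top [ 0.54827666 -0.0540629   0.139     ] 44
```

View pics/scene8.png

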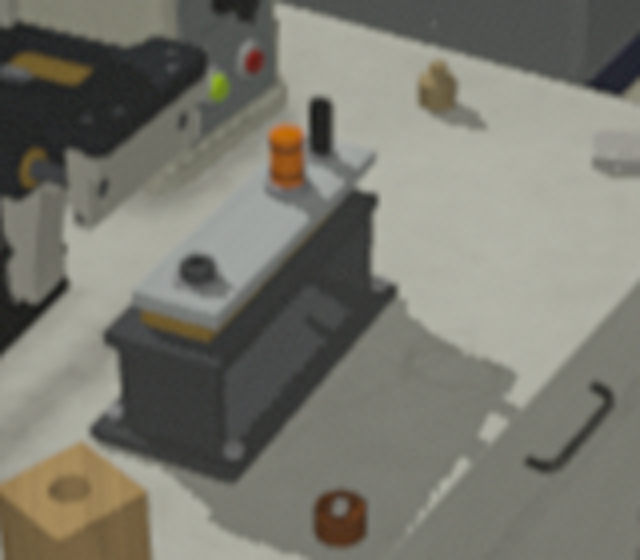

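The pin stands upright with its collar on the plate at crop (286,160). The stand is empty, and the specimen, block and weight are where they were. Handing in.

```bash
python3 -c "
from station import arm
print(arm.job_done(), arm.get_state()['t'])"
```

```text
the job is handed in; nothing more can be done
the job is handed in; nothing more can be done
```

The alignment pin is in place through all three holes, released, with its collar down on the top plate. I handed the job in just after 18.3 s on the robot's clock, against the 72 s limit.

**What I did:** I gripped the post softly and swung the top plate back over the stack. Then I took the pin from its stand and lowered it in small steps. It went in about 2.5 mm towards +x to catch the middle plate's hole, then back on axis.

**Forces:** The insertion steps read under 5 N. The collar met the plate with the tool at z = 0.2877 m, against 0.2878 m predicted. I pressed to about 18 N, eased off and opened the gripper.

**Last checks:**
- The pin stands upright. Its head measures (0.548, -0.054), within about 1.5 mm of my fitted seat position (0.547, -0.054), which is inside the 2 mm calibration.
- The top plate looks parallel to the deck.
- The arm is clear of everything, and the specimen, reference block and weight look unmoved.

**Not directly checked:** The middle plate's hole can't be seen once the pin is in. That it lines up follows only from the pin going fully home.

No check failed or disagreed.

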